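Make up two culture sample kits on the lab bench

TASK

Make up two sample kits from the stock in the middle of the bench. In the blue tray, put the green dish on the round mark with the amber dish squarely on top of it, and stand the purple-capped vial in the square well; in the yellow tray, put the red dish on the round mark and stand the orange-capped vial in the well. Keep everything upright, set each thing down rather than dropping it, and leave the black-capped vial, the tip rack and the pipette where they are.

Things in the scene. Friction and masses are not known exactly. Their poses are not given: they have to be found in the camera images.
- blue_tray: blue kit tray, fixed, 180 (own x) x 110 mm (own y). Floor top 4 mm above bench; rim 4 mm wide, top at 8 mm. Dish place: white round mark, diameter 60, at x +35, y 0. Vial place: grey square well at x -55, y 0, 44 mm clear inside, walls 4 mm thick with top at 16 mm, floor = tray floor. Origin: centre of the underside, at bench height; x towards the mark, z up.
- yellow_tray: yellow kit tray, fixed, 180 (own x) x 110 mm (own y). Floor top 4 mm above bench; rim 4 mm wide, top at 8 mm. Dish place: white round mark, diameter 60, at x +35, y 0. Vial place: grey square well at x -55, y 0, 44 mm clear inside, walls 4 mm thick with top at 16 mm, floor = tray floor. Origin: centre of the underside, at bench height; x towards the mark, z up.
- green_dish: closed round culture dish, diameter 54 mm, 15 mm high, flat top and bottom, pale rim and a green face seen from above; lies flat on the bench at the start. Origin at the centre of its underside, z up. 30 g.
- amber_dish: closed round culture dish, diameter 54 mm, 15 mm high, flat top and bottom, pale rim and an amber-yellow face seen from above; lies flat on the bench at the start. Origin at the centre of its underside, z up. 30 g.
- red_dish: closed round culture dish, diameter 54 mm, 15 mm high, flat top and bottom, pale rim and a dark red face seen from above; lies flat on the bench at the start. Origin at the centre of its underside, z up. 30 g.
- purple_vial: upright round sample vial, diameter 28 mm, 55 mm high, clear body with white band and a purple cap; stands on the bench at the start. Origin at the centre of its underside, z up along its axis. 40 g.
- orange_vial: upright round sample vial, diameter 28 mm, 55 mm high, clear body with white band and an orange cap; stands on the bench at the start. Origin at the centre of its underside, z up along its axis. 40 g.
- black_vial: upright round sample vial, diameter 28 mm, 55 mm high, clear body with white band and a black cap; stands on the bench at the start. Origin at the centre of its underside, z up along its axis. 40 g. Not wanted: it stands among the stock and stays there.
- tip_rack: loose green box of pipette tips, 82 x 122 x 49 mm high, long side along its y; bystander beyond the stock. Origin at the centre of its underside.
- pipette: loose white hand pipette lying on the bench along its own y, about 245 mm long (115 mm to +y, 120 mm to -y of the origin), 26 mm wide and 25 mm high; bystander beyond the stock. Origin on the bench under its middle.
There are look-alikes about, which are no part of the job. There is more than one size of the blue_tray; the job needs the largest.

How it is judged:
By the outcome, as a careful person would: the job done as asked, in the order asked, and still so for the second after the job is handed in, with the robot touching nothing.
It also fails if it takes over 115 s, if anything falls off the work surface, if the arm or the gripper's body presses on something with over 40 N, if the wrist force passes 120 N, or if a joint passes its speed limit or range.

ROBOT

A 6-joint arm with a two-finger parallel gripper is mounted at the origin on the work surface. World frame = base frame: x ahead of the robot, y to its left, z up, the work surface at z = 0. Lengths are in mm, angles in rad, forces in N, time in s.
With the tool pointing down it reaches from about 350 to 925 mm from the base axis. Payload 6.4 kg.
Tool frame: the origin (TCP) lies on the centre line of the jaws, within the pads' length; the fingertips stand 25 mm ahead of it and the grasp point (between the pads) lies 6 mm ahead of it; z points along the fingers, y is the line along which they close (so a half turn about z gives the same grasp; the last joint's range is limited). The gripper opens to 85 mm and grips with 20 to 120 N. Pads are 22 mm wide; open, the fingers measure 114 mm over their backs; the gripper's body (76 mm by 85 mm) begins 54 mm behind the grasp point. The pads swing forward as they close: fully open they stand 13 mm farther back than shut.
Start: joints at [-1.303, 0.245, 1.558, -0, 1.339, -0.174], TCP at [277.925, -587.598, 256.29] pointing down, gripper open.
Joint ranges: [-3.13, 3.13], [-1.02, 2.26], [0.13, 2.54], [-0.95, 4.09], [0.21, 2.88], [-2.74, 2.74]. Speed limits (rad/s): [2.57, 2.57, 3.14, 3.14, 3.14, 3.14].

INTERFACE

Orientations are given as [roll, pitch, yaw] about the fixed x, y, z axes, in that order (R = Rz(yaw) Ry(pitch) Rx(roll)).
In Python, from rig import get_obs, get_image, camera_params, sign_off gives the robot as it stands.
- The arm moves only by the tool servo_tool, never from a script. Its argument "moves" is a list of rows, each an object with "slide": the shift along the world's x, y, z in units of 50 mm (1.0 is 50 mm), a list of three; "spin": the turn about the world's z in units of 5 degrees (1.0 is 5 degrees); "hand": the opening, from 0 (shut) to 1 (fully open). In form: [{"slide": [dx, dy, dz], "spin": spin, "hand": hand}, ...]. A call has 1 to 20 rows; each row shifts and turns the commanded pose from where the row before left it; what a row does not reach is not made up. A row lasts 1/10 s, in which the tool goes at most 50 mm and 8.59 degrees, less where a joint would pass 70% of its speed; a pose out of reach is approached as far as the arm can. A call is refused whole if a number of a shift passes 1 or a number of a turn 1, either way. A call with a gripper value outside its range is refused whole. The fingers move at their own pace and stop on an object; "squeeze" is the grip in N (left out, the last holds). Time passes only in rows, so rows that do not move let the fingers close. It gives the time, the measured TCP pose, the force, the opening and the grip force at its end, in the units of the state.
- get_obs(): the state, without advancing time (a new reading comes with each control period).
- get_image(name): name is "scene" or "side" or "wrist"; returns the picture (384x512x3 uint8, blue, green, red); there is no depth.
- camera_params(name): a dict with "fx", "fy", "cx", "cy" (pixels), "T" (4x4, takes a point from camera to world coordinates); the wrist camera has in their place "tool_from_camera" (4x4, takes a point from camera to tool coordinates, whose origin is the TCP and whose axes are the flange's). Camera axes: x right, y up, looking along -z (the intrinsics and any distortion apply to the point x, -y, -z); pixel columns grow to the right and rows downward; lengths in mm; the calibration is good to about 2 mm. A picture is of the moment at which its call begins: read the wrist's pose just before it. camera_params takes no time and is no camera call.
- sign_off(): hands the job in; it is judged then, once.
The state is a dict: "time": time; "q": joint angles; "qd": joint speeds; "tau": joint torques, N m; "eef_pos": TCP position; "tool_rot": TCP orientation; "ft_force": force on the tool from outside, world axes, zero at the start; "moment": the same for the moment, N m; "gripper_width": finger opening in mm; "grip_force": force on a finger pad.
Only numpy, scipy, OpenCV 4.12 (cv2) and the standard library are available. Lean on these libraries where they do the work, as an engineer would, in place of code of your own. Each camera call takes 0.05 s, during which the arm holds its last target. There are 200 camera calls.

## Working session

There is one attempt and no reset: what is moved stays moved. The work goes in short steps, Python scripts to look and compute and a tool call to move; the robot and the scene stay as the last step left them, time stands still between calls to the robot, and variables do not carry over. Pictures are saved under pics/ and viewed, at most 17 in all, crops included, and the job is handed in when it is done.

Besides the shell and the picture viewer there is one more tool, called after "Request:" as name(argument=value, ...) on one line, values as JSON. servo_tool: Moves the arm, as the interface text tells. Its arguments: {"type":"object","properties":{"moves":{"type":"array","items":{"type":"object","properties":{"slide":{"type":"array","items":{"type":"number"}},"spin":{"type":"number"},"hand":{"type":"number"}}}},"squeeze":{"type":"number"}},"required":["moves"]}

```bash
mkdir -p pics; ls; python3 - <<'E'
from rig import *
import cv2,numpy as np
np.set_printoptions(precision=4,suppress=True)
for n in("scene","side"):
    cv2.imwrite(f"pics/{n}0.png",cv2.resize(get_image(n),(800,600),interpolation=cv2.INTER_CUBIC)); print(n,camera_params(n))
print(camera_params("wrist"));print(get_obs())
E
```

```text
pics
scene {'fx': 346.9141415493002, 'fy': 346.9141415493002, 'cx': 253.54250271479933, 'cy': 187.7797387144544, 'T': array([[  -0.8155,   -0.4414,    0.3743, 1001.9899],
       [   0.5786,   -0.6358,    0.5109,  495.5163],
       [   0.0125,    0.6332,    0.7739,  945.0928],
       [   0.    ,    0.    ,    0.    ,    1.    ]])}
side {'fx': 487.02355693924744, 'fy': 487.02355693924744, 'cx': 255.585062444971, 'cy': 190.54028152219453, 'T': array([[ -0.9928,   0.1002,  -0.066 , 499.8114],
       [ -0.1185,  -0.7311,   0.6719, 793.2933],
       [  0.019 ,   0.6749,   0.7377, 965.7504],
       [  0.    ,   0.    ,   0.    ,   1.    ]])}
{'fx': 299.4180929568782, 'fy': 299.4180929568782, 'cx': 257.3022432877775, 'cy': 187.29303136374048, 'tool_from_camera': array([[   0.    ,    0.9594,    0.2821,   72.2647],
       [   1.    ,   -0.0003,    0.001 ,    0.2929],
       [   0.001 ,    0.2821,   -0.9594, -117.2348],
       [   0.    ,    0.    ,    0.    ,    1.    ]])}
{'time': 0.1, 'q': array([-1.3031,  0.2457,  1.5589,  0.    ,  1.3387, -0.1741]), 'qd': array([ 0.0004, -0.0004, -0.0031,  0.0003, -0.0002,  0.0003]), 'tau': array([ -0.0008, -43.0668, -32.7131,  -0.0002,   0.0028,   0.    ]), 'eef_pos': array([ 277.8127, -587.1282,  255.288 ]), 'tool_rot': array([-3.1399, -0.0003,  0.4418]), 'ft_force': array([-0.7963,  0.025 ,  0.7368]), 'moment': array([ 0.0046, -0.0091, -0.007 ]), 'grip_force': 0.0, 'gripper_width': 85.68612986335083}
```

View pics/scene0.png

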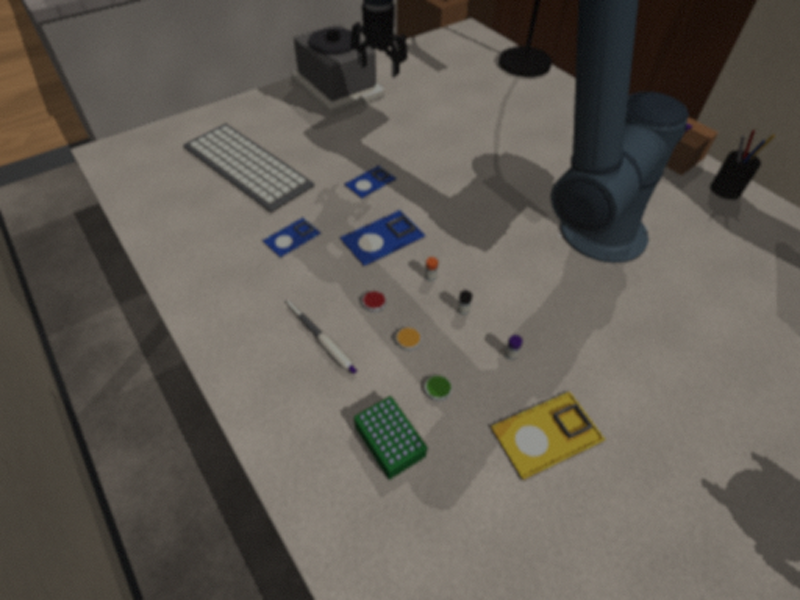

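View pics/side0.png

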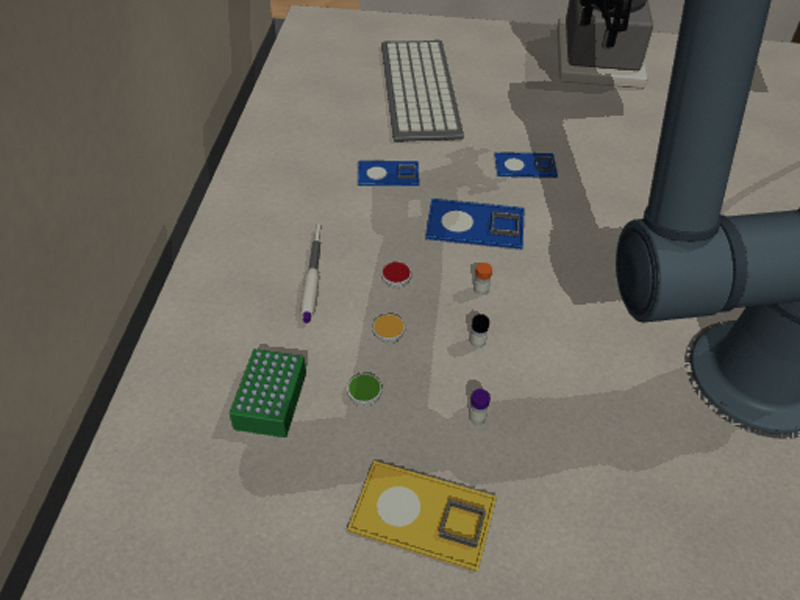

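The scene shows three blue trays: A at scene (383,238) / side (475,223), B at scene (292,237) / side (389,173), and C at scene (370,181) / side (526,165). A looks clearly the largest and nearest the stock. The three dishes run in a row from red (375,298) to amber (407,337) to green (438,385), and the vials are orange (432,265), black (466,298) and purple (515,343). I'll triangulate these and confirm the tray in a crop.

```bash
cat > h.py <<'E'
import numpy as np, cv2
from rig import *
np.set_printoptions(precision=1,suppress=True)
def ray(n,u,v,pose=None):
    p=camera_params(n)
    T=p["T"] if "T" in p else pose@p["tool_from_camera"]
    d=T[:3,:3]@np.array([(u-p["cx"])/p["fx"],-(v-p["cy"])/p["fy"],-1.])
    return T[:3,3],d/np.linalg.norm(d)
def atz(r,z): c,d=r; return c+d*(z-c[2])/d[2]
def tri(*rs):
    A=sum(np.eye(3)-np.outer(d,d) for c,d in rs); b=sum((np.eye(3)-np.outer(d,d))@c for c,d in rs)
    X=np.linalg.solve(A,b); return X,max(np.linalg.norm((np.eye(3)-np.outer(d,d))@(X-c)) for c,d in rs)
def toolpose():
    from scipy.spatial.transform import Rotation as R
    o=get_obs(); T=np.eye(4); T[:3,:3]=R.from_euler("xyz",o["tool_rot"]).as_matrix(); T[:3,3]=o["eef_pos"]; return T
E
python3 - <<'E'
from h import *
f=lambda p:((p[0]+.5)/1.5625-.5,(p[1]+.5)/1.5625-.5)
P=dict(green=((438,385),(365,387)),amber=((407,337),(389,326)),red=((375,298),(397,272)),purple=((515,341),(480,398)),orange=((432,263),(484,270)),black=((466,296),(481,322)),
bmark=((371,242),(458,221)),bwell=((402,226),(505,224)),ymark=((532,441),(399,506)),ywell=((573,420),(462,522)),Bmark=((285,241),(377,173)),Bwell=((303,230),(408,172)),Cmark=((364,184),(515,164)),Cwell=((380,175),(544,164)))
for k,(a,b) in P.items():
    X,e=tri(ray("scene",*f(a)),ray("side",*f(b))); print(k,X,round(e,1),"side@z", atz(ray("side",*f(b)),55 if k in("purple","orange","black") else 15 if k in("green","amber","red") else 4)[:2])
im=get_image("side"); cv2.imwrite("pics/crop_blue.png",cv2.resize(im[85:265,200:360],None,fx=3.3,fy=3.3,interpolation=cv2.INTER_CUBIC))
E
```

```text
green [616.3 113.    8.9] 0.1 side@z [615.5 117.5]
amber [596.2 -17.8   3.4] 0.5 side@z [594.8  -8.7]
red [ 597.  -137.    11.8] 0.5 side@z [ 596.8 -133.3]
purple [442.  137.1  45.6] 0.5 side@z [442.4 143.2]
orange [ 448.1 -127.4   44.9] 1.4 side@z [ 448.1 -119.1]
black [447.7  -9.   46.1] 1.2 side@z [447.8  -2.7]
bmark [ 500.1 -299.2   -1.7] 0.8 side@z [ 499.9 -293.9]
bwell [ 411.7 -292.5    8.5] 0.2 side@z [ 411.2 -297.8]
ymark [541.8 300.4   0.2] 1.4 side@z [541. 301.]
ywell [454.4 317.3  10.5] 0.7 side@z [453.7 313.4]
Bmark [ 672.2 -418.5    1. ] 0.5 side@z [ 671.6 -415.5]
Bwell [ 612.2 -439.5   -8.6] 2.7 side@z [ 610.1 -427.6]
Cmark [ 395.  -491.    -0.8] 0.2 side@z [ 395.5 -485. ]
Cwell [ 335.3 -502.2   -3.5] 0.9 side@z [ 336.2 -493.6]
```

View pics/crop_blue.png

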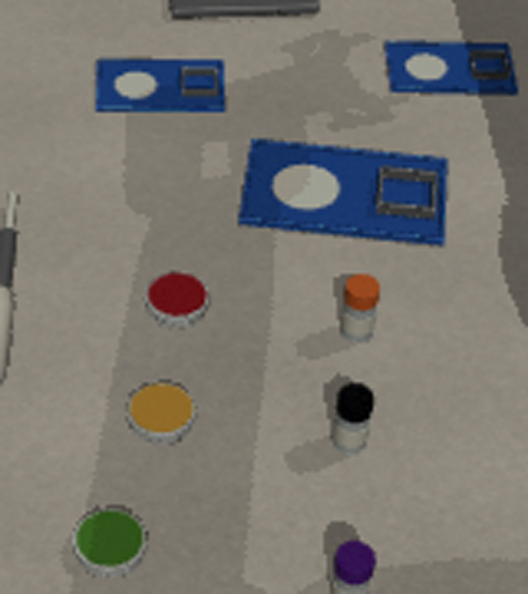

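The crop confirms tray A: at (345,190) it is much larger than the two at (160,85) and (450,68). Its mark-to-well distance measures 89 mm (nominal 90) against 61 mm for the others. Next I'll move to a wrist view over the stock.

Request:
servo_tool(moves=[{"slide": [0.52, 0.78, 0], "spin": -0.5, "hand": 1}, {"slide": [0.52, 0.78, 0], "spin": -0.5, "hand": 1}, {"slide": [0.52, 0.78, 0], "spin": -0.5, "hand": 1}, {"slide": [0.52, 0.78, 0], "spin": -0.5, "hand": 1}, {"slide": [0.52, 0.78, 0], "spin": -0.5, "hand": 1}, {"slide": [0.52, 0.78, 0], "spin": -0.5, "hand": 1}, {"slide": [0.52, 0.78, 0], "spin": -0.5, "hand": 1}, {"slide": [0.52, 0.78, 0], "spin": -0.5, "hand": 1}, {"slide": [0.52, 0.78, 0], "spin": -0.5, "hand": 1}, {"slide": [0.52, 0.78, 0], "spin": -0.5, "hand": 1}, {"slide": [0, 0, 0], "spin": 0, "hand": 1}, {"slide": [0, 0, 0], "spin": 0, "hand": 1}], squeeze=25)

```text
time: 1.35
eef_pos: [538.1, -196.6, 255.9]
tool_rot: [-3.142, 0.001, 0.008]
ft_force: [0.2, -0.7, 0.1]
gripper_width: 85.4
grip_force: 0.0
```

```bash
cat >> h.py <<'E'
def shot(tag):
    T=toolpose(); im=get_image("wrist"); cv2.imwrite(f"pics/{tag}.png",cv2.resize(im,(800,600),interpolation=cv2.INTER_CUBIC)); np.save(f"pics/{tag}_T.npy",T); cv2.imwrite(f"pics/{tag}_raw.png",im); return T,im
E
python3 - <<'E'
from h import *
T,im=shot("w1"); print(T)
E
```

```text
[[   1.     0.    -0.   538.1]
 [   0.    -1.     0.  -196.6]
 [  -0.    -0.    -1.   255.9]
 [   0.     0.     0.     1. ]]
```

View pics/w1.png

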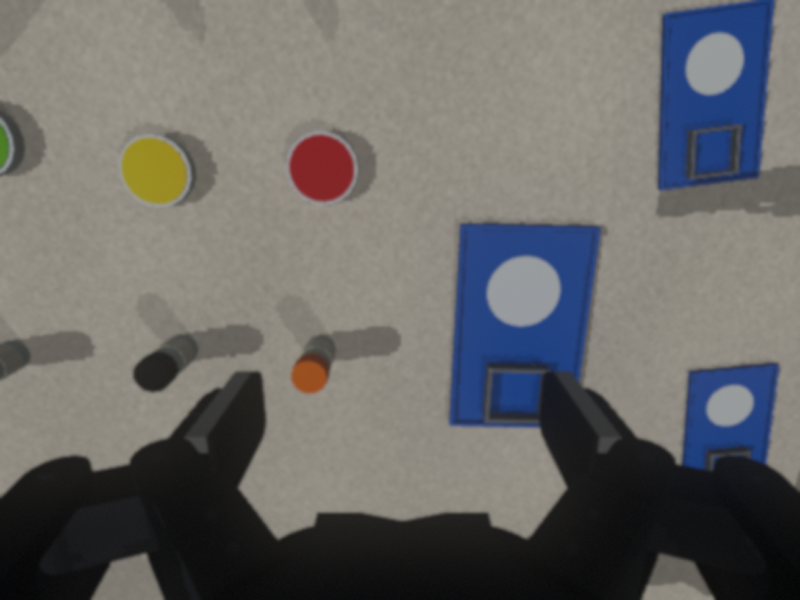

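Request:
servo_tool(moves=[{"slide": [0, 0.9, 0], "spin": 0, "hand": 1}, {"slide": [0, 0.9, 0], "spin": 0, "hand": 1}, {"slide": [0, 0.9, 0], "spin": 0, "hand": 1}, {"slide": [0, 0.9, 0], "spin": 0, "hand": 1}, {"slide": [0, 0.9, 0], "spin": 0, "hand": 1}, {"slide": [0, 0.9, 0], "spin": 0, "hand": 1}, {"slide": [0, 0, 0], "spin": 0, "hand": 1}, {"slide": [0, 0, 0], "spin": 0, "hand": 1}])

```text
time: 2.2
eef_pos: [537.8, 71.8, 256.2]
tool_rot: [3.141, 0.0, 0.005]
ft_force: [0.3, -1.3, 0.2]
gripper_width: 85.3
grip_force: 0.0
```

```bash
python3 - <<'E'
from h import *
T,im=shot("w2"); print(T)
E
```

```text
[[  1.    0.   -0.  537.8]
 [  0.   -1.   -0.   71.8]
 [ -0.    0.   -1.  256.2]
 [  0.    0.    0.    1. ]]
```

View pics/w2.png

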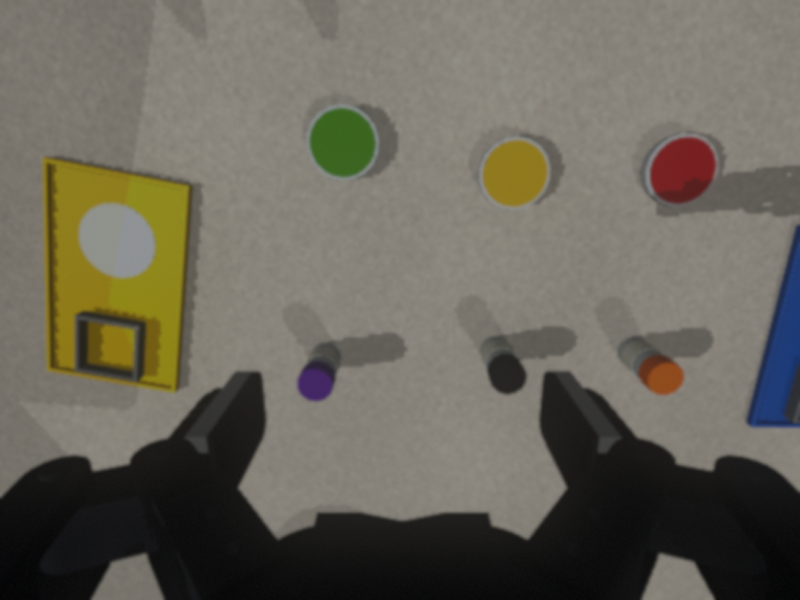

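w1 shows amber at (156,170), red (323,166), the orange cap (310,376), the blue mark (524,291) and the well around (517,394). w2 shows green (343,142), amber (515,173), red (683,169), the purple cap (316,384), the orange cap (662,376), the yellow mark (117,240) and the well (111,347).

```bash
python3 - <<'E'
from h import *
f=lambda p:((p[0]+.5)/1.5625-.5,(p[1]+.5)/1.5625-.5)
T1,T2=np.load("pics/w1_T.npy"),np.load("pics/w2_T.npy")
P=dict(green=(None,(343,142),(438,385),(365,387)),amber=((156,170),(515,173),(407,337),(389,326)),red=((323,166),(683,169),(375,298),(397,272)),
purple=(None,(316,384),(515,341),(480,398)),orange=((310,376),(662,376),(432,263),(484,270)),black=((155,370),(507,373),(466,296),(481,322)),
bmark=((524,291),None,(371,242),(458,221)),bwell=((517,394),None,(402,226),(505,224)),ymark=(None,(117,240),(532,441),(399,506)),ywell=(None,(111,347),(573,420),(462,522)))
for k,(a,b,c,d) in P.items():
    z=55 if k in("purple","orange","black") else 15 if k in("green","amber","red") else 16 if "well" in k else 4
    ra=[ray("wrist",*f(p),T) for p,T in((a,T1),(b,T2)) if p is not None]; rb=[ray("scene",*f(c)),ray("side",*f(d))]
    print(k,"all",*tri(*ra,*rb),"wrist",*(tri(*ra) if len(ra)>1 else []),"|",*[atz(r,z)[:2] for r in ra])
E
```

```text
green all [617.6 115.3  12.6] 1.7786657900000782 wrist | [619.1 115.7]
amber all [597.7 -12.4  10.8] 2.4068592094816657 wrist [598.  -12.   12.5] 0.18358289742326314 | [598.2 -13.3] [597.9 -11.4]
red all [ 599.5 -136.4   13. ] 2.576034099994536 wrist [ 601.7 -136.8   12.9] 0.33414885428592184 | [ 602.1 -137.2] [ 601.4 -135.6]
purple all [441.8 137.8  47.1] 1.2895537228029998 wrist | [444.5 136.4]
orange all [ 448.3 -126.7   46.7] 2.063653013679339 wrist [ 449.  -126.7   49.1] 0.662641641865523 | [ 451.2 -128. ] [ 452.6 -122.9]
black all [449.4  -8.3  46.8] 2.3677889705967163 wrist [451.3  -8.5  48. ] 0.31502439667657284 | [455.1 -12.6] [454.4  -6.8]
bmark all [ 501.1 -298.3   -1.1] 1.4962922095820779 wrist | [ 504.  -296.5]
bwell all [ 410.3 -296.8    4.8] 1.5409312253218483 wrist | [ 416.3 -294.8]
ymark all [542.5 300.9   1.3] 1.8742600947705754 wrist | [544.  299.4]
ywell all [454.  316.8   9.1] 0.928789373202331 wrist | [457.  311.8]
```

Heights and positions agree across the views. I'll hover over the green dish and refine from there.

Request:
servo_tool(moves=[{"slide": [0.53, 0.29, -0.7], "spin": 0, "hand": 1}, {"slide": [0.53, 0.29, -0.7], "spin": 0, "hand": 1}, {"slide": [0.54, 0.29, -0.7], "spin": 0, "hand": 1}, {"slide": [0, 0, 0], "spin": 0, "hand": 1}, {"slide": [0, 0, 0], "spin": 0, "hand": 1}])

```text
time: 2.75
eef_pos: [617.7, 114.0, 149.9]
tool_rot: [3.141, 0.003, 0.003]
ft_force: [0.5, -0.3, 1.2]
gripper_width: 85.5
grip_force: 0.0
```

```bash
cat >> h.py <<'E'
def blob(im,kind):
    h,s,v=cv2.split(cv2.cvtColor(im,cv2.COLOR_BGR2HSV).astype(int)); 
    m={"green":(h>40)&(h<80)&(s>120),"amber":(h>18)&(h<35)&(s>120),"red":((h<6)|(h>170))&(s>120),"purple":(h>120)&(h<160)&(s>80),"orange":(h>5)&(h<17)&(s>150),"white":(s<40)&(v>125)}[kind].astype(np.uint8)
    n,l,st,c=cv2.connectedComponentsWithStats(m); i=1+np.argmin(np.hypot(c[1:,0]-256,c[1:,1]-192)+1e4*(st[1:,4]<300))
    ct=max(cv2.findContours((l==i).astype(np.uint8),cv2.RETR_EXTERNAL,cv2.CHAIN_APPROX_NONE)[0],key=len)
    return cv2.fitEllipse(cv2.convexHull(ct)),st[i]
E
python3 - <<'E'
from h import *
T,im=shot("g1"); (c,ax,_),st=blob(im,"green"); print(T[:3,3],c,ax,st,atz(ray("wrist",*c,T),15))
E
```

```text
[617.7 114.  149.9] (254.8712158203125, 182.9331817626953) (50.48684310913086, 52.43214797973633) [ 229  158   53   51 2101] [619.3 116.2  15. ]
```

View pics/g1.png

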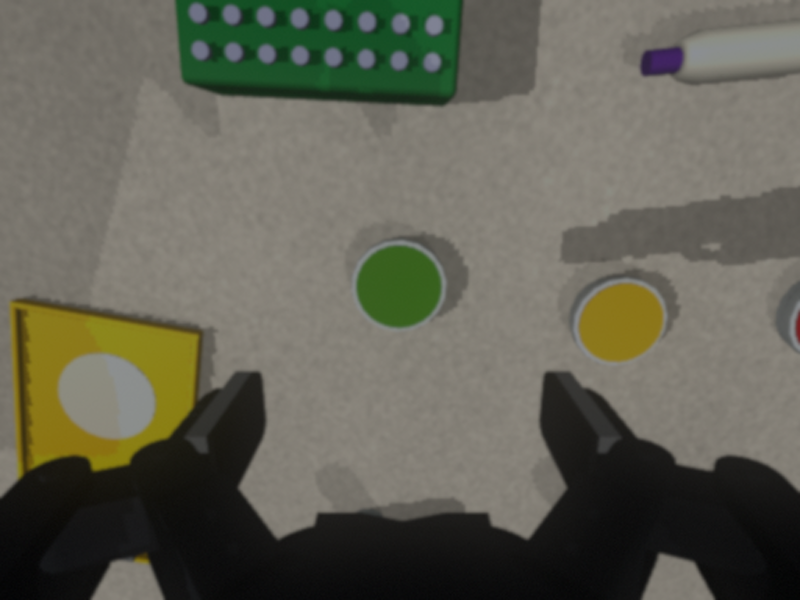

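g1 shows the green dish at (400,286), centred between the open fingers and free all round. I'll descend and grip it.

Request:
servo_tool(moves=[{"slide": [0.03, 0.04, -0.8], "spin": 0, "hand": 1}, {"slide": [0, 0, -0.8], "spin": 0, "hand": 1}, {"slide": [0, 0, -0.5], "spin": 0, "hand": 1}, {"slide": [0, 0, -0.24], "spin": 0, "hand": 1}, {"slide": [0, 0, -0.1], "spin": 0, "hand": 1}, {"slide": [0, 0, 0], "spin": 0, "hand": 0.7}, {"slide": [0, 0, 0], "spin": 0, "hand": 0.3}, {"slide": [0, 0, 0], "spin": 0, "hand": 0.3}, {"slide": [0, 0, 0], "spin": 0, "hand": 0.3}, {"slide": [0, 0, 0], "spin": 0, "hand": 0.3}])

```text
time: 3.8
eef_pos: [621.0, 117.8, 32.0]
tool_rot: [3.141, -0.003, 0.006]
ft_force: [-0.8, -1.0, 5.7]
gripper_width: 52.5
grip_force: 25.3
```

```bash
python3 - <<'E'
from h import *
im=get_image("side"); cv2.imwrite("pics/s1.png",cv2.resize(im[160:330,130:330],(800,600),interpolation=cv2.INTER_CUBIC))
E
```

```text
(no output)
```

View pics/s1.png

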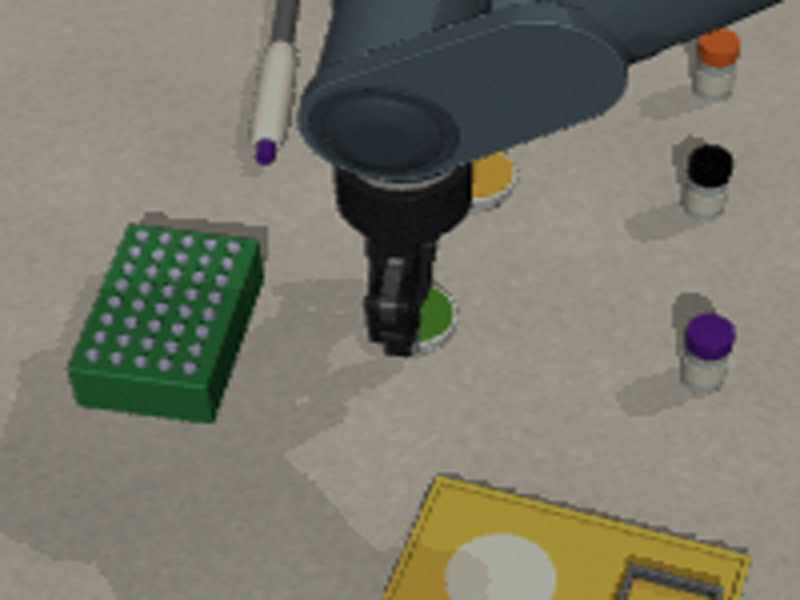

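s1 shows the fingers closed on the green dish, with finger tips at about (395,350) and the dish spanning about 362–458. I'll check for an x offset with numbers.

```bash
python3 - <<'E'
from h import *
def proj(n,X):
    p=camera_params(n); x=np.linalg.inv(p["T"])@np.r_[X,1]; return np.array([p["cx"]+p["fx"]*x[0]/-x[2],p["cy"]-p["fy"]*x[1]/-x[2]])
g=lambda p:(p-[130,160])*[4,600/170]
for X in ((619.3,116.2,15),(619.3-27,116,15),(619.3+27,116,15),(621,150,5),(621,150,10),(621,158,10)): print(X,g(proj("side",X)))
o=get_obs(); print(o["eef_pos"],o["ft_force"],o["gripper_width"],o["qd"])
T,im=shot("g2")
E
```

```text
(619.3, 116.2, 15) [407.8 306.7]
(592.3, 116, 15) [452.6 310.7]
(646.3, 116, 15) [363.2 302.1]
(621, 150, 5) [396.6 356.1]
(621, 150, 10) [396.4 351.9]
(621, 158, 10) [394.3 361.8]
[621.  117.8  32. ] [-1.4 -1.3  6. ] 52.62442564486453 [ 0.  0. -0. -0.  0. -0.]
```

View pics/g2.png

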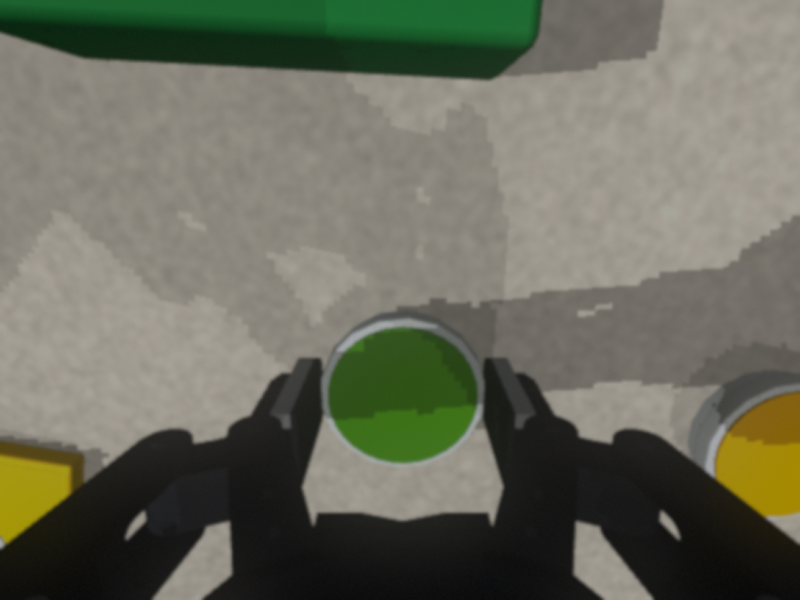

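g2 shows the green dish level and centred between the pads, at about (403,392). I'll lift it, carry it and look at the blue mark.

Request:
servo_tool(moves=[{"slide": [0, 0, 0.2], "spin": 0, "hand": 0.3}, {"slide": [0, 0, 0.6], "spin": 0, "hand": 0.3}, {"slide": [0, 0, 0.9], "spin": 0, "hand": 0.3}, {"slide": [0, 0, 0.74], "spin": 0, "hand": 0.3}, {"slide": [-0.36, -0.83, 0], "spin": 0, "hand": 0.3}, {"slide": [-0.36, -0.83, 0], "spin": 0, "hand": 0.3}, {"slide": [-0.36, -0.83, 0], "spin": 0, "hand": 0.3}, {"slide": [-0.36, -0.83, 0], "spin": 0, "hand": 0.3}, {"slide": [-0.36, -0.83, 0], "spin": 0, "hand": 0.3}, {"slide": [-0.36, -0.83, 0], "spin": 0, "hand": 0.3}, {"slide": [-0.36, -0.83, 0], "spin": 0, "hand": 0.3}, {"slide": [-0.36, -0.83, 0], "spin": 0, "hand": 0.3}, {"slide": [-0.36, -0.83, 0], "spin": 0, "hand": 0.3}, {"slide": [-0.36, -0.83, 0], "spin": 0, "hand": 0.3}, {"slide": [0, 0, 0], "spin": 0, "hand": 0.3}, {"slide": [0, 0, 0], "spin": 0, "hand": 0.3}])

```text
time: 5.5
eef_pos: [439.3, -298.1, 152.4]
tool_rot: [3.141, -0.001, 0.003]
ft_force: [0.3, -0.4, -0.2]
gripper_width: 52.0
grip_force: 26.4
```

```bash
python3 - <<'E'
from h import *
T0=np.load("pics/g2_T.npy"); (c,ax,_),st=blob(cv2.imread("pics/g2_raw.png"),"green"); print("grip",T0[:3,3],c,st,atz(ray("wrist",*c,T0),15))
T,im=shot("m1"); print(T[:3,3])
(c,ax,_),st=blob(im,"green"); print("held",c,st,atz(ray("wrist",*c,T),T[2,3]-17))
(c,ax,_),st=blob(im,"white"); print("mark",c,ax,st,atz(ray("wrist",*c,T),4))
E
```

```text
grip [621.  117.8  32. ] (257.3611755371094, 252.54269409179688) [ 211  211   94   84 6242] [619.9 117.8  15. ]
[ 439.3 -298.1  152.4]
held (257.2542419433594, 252.51943969726562) [ 211  210   94   85 6211] [ 438.1 -298.   135.4]
mark (240.66519165039062, 225.88587951660156) (37.971500396728516, 70.9229965209961) [208 204  64  38 382] [ 394.8 -282.1    4. ]
```

View pics/m1.png

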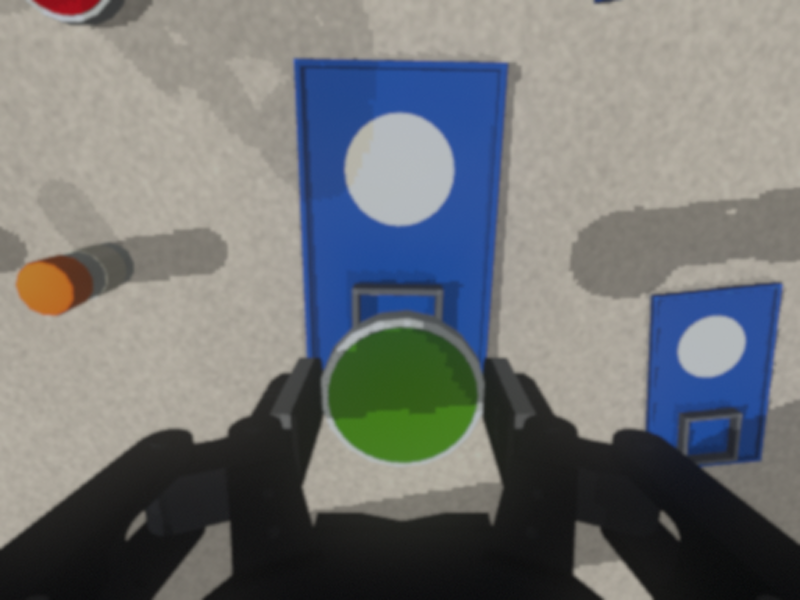

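m1 shows the blue mark at (399.5,169), with edges at x 344/455 and y 112/226. The tray's left and right rims and the well's front wall at (398,290) are also clear.

```bash
python3 - <<'E'
from h import *
f=lambda p:((p[0]+.5)/1.5625-.5,(p[1]+.5)/1.5625-.5)
T=np.load("pics/m1_T.npy")
for n,p,z in(("mark",(399.5,169),4),("tl",(295,59),8),("tr",(509,63),8),("wtl",(352,285),16),("wtr",(443,287),16)): print(n,atz(ray("wrist",*f(p),T),z))
E
```

```text
mark [ 504.5 -296.2    4. ]
tl [ 558.5 -243.     8. ]
tr [ 557.  -351.9    8. ]
wtl [ 441.6 -269.7   16. ]
wtr [ 440.6 -320.9   16. ]
```

Request:
servo_tool(moves=[{"slide": [0.66, 0.03, 0], "spin": 0, "hand": 0.3}, {"slide": [0.66, 0, 0], "spin": 0, "hand": 0.3}, {"slide": [0, 0, -0.8], "spin": 0, "hand": 0.3}, {"slide": [0, 0, -0.8], "spin": 0, "hand": 0.3}, {"slide": [0, 0, -0.4], "spin": 0, "hand": 0.3}, {"slide": [0, 0, -0.2], "spin": 0, "hand": 0.3}, {"slide": [0, 0, -0.06], "spin": 0, "hand": 0.3}, {"slide": [0, 0, 0], "spin": 0, "hand": 0.3}, {"slide": [0, 0, 0], "spin": 0, "hand": 0.3}, {"slide": [0, 0, 0], "spin": 0, "hand": 0.3}])

```text
time: 6.55
eef_pos: [506.3, -296.2, 39.8]
tool_rot: [3.14, -0.002, 0.006]
ft_force: [-0.1, 0.6, 0.2]
gripper_width: 52.3
grip_force: 26.4
```

Request:
servo_tool(moves=[{"slide": [-0.02, 0, -0.04], "spin": 0, "hand": 0.3}, {"slide": [0, 0, -0.02], "spin": 0, "hand": 0.3}, {"slide": [0, 0, -0.01], "spin": 0, "hand": 0.3}, {"slide": [0, 0, 0], "spin": 0, "hand": 0.3}, {"slide": [0, 0, 0], "spin": 0, "hand": 0.3}])

```text
time: 7.05
eef_pos: [504.5, -295.9, 35.9]
tool_rot: [3.142, 0.0, 0.005]
ft_force: [-3.2, 1.8, 7.8]
gripper_width: 52.4
grip_force: 27.1
```

Request:
servo_tool(moves=[{"slide": [0, 0, 0], "spin": 0, "hand": 0.75}, {"slide": [0, 0, 0], "spin": 0, "hand": 0.85}, {"slide": [0, 0, 0], "spin": 0, "hand": 0.9}, {"slide": [0, 0, 0.1], "spin": 0, "hand": 1}, {"slide": [0, 0, 0.6], "spin": 0, "hand": 1}, {"slide": [0, 0, 0.9], "spin": 0, "hand": 1}, {"slide": [0, 0, 0.72], "spin": 0, "hand": 1}, {"slide": [0, 0, 0], "spin": 0, "hand": 1}, {"slide": [0, 0, 0], "spin": 0, "hand": 1}])

```text
time: 7.95
eef_pos: [504.8, -295.9, 151.9]
tool_rot: [3.14, -0.002, 0.005]
ft_force: [0.7, 1.0, -0.9]
gripper_width: 85.4
grip_force: 0.0
```

```bash
python3 - <<'E'
from h import *
T,im=shot("p1"); print(T[:3,3])
(c,ax,_),st=blob(im,"green"); print("green",c,ax,st,atz(ray("wrist",*c,T),19))
h,s,v=cv2.split(cv2.cvtColor(im,cv2.COLOR_BGR2HSV)); print(h[int(c[1])+40,int(c[0])],s[int(c[1])+40,int(c[0])])
# ring contour = non-blue hole inside the tray
m=((h>100)&(h<125)&(s>120)).astype(np.uint8)
ct,hi=cv2.findContours(m,cv2.RETR_CCOMP,cv2.CHAIN_APPROX_NONE)
for k in ct:
    a=cv2.contourArea(k)
    if 1500<a<8000:
        e=cv2.fitEllipse(k); print(a,e[0],e[1],atz(ray("wrist",*e[0],T),4))
E
```

```text
[ 504.8 -295.9  151.9]
green (257.06610107421875, 188.1781463623047) (50.2721061706543, 52.442806243896484) [ 231  163   53   51 2096] [ 502.9 -295.8   19. ]
109 210
1924.5 (450.29962158203125, 269.19818115234375) (47.74330520629883, 82.898681640625) [ 414.7 -490.2    4. ]
2898.0 (255.5688018798828, 272.6560974121094) (61.2761344909668, 64.36557006835938) [ 409.7 -294.7    4. ]
3665.0 (257.3546447753906, 183.1945343017578) (67.6184310913086, 69.07512664794922) [ 503.2 -296.     4. ]
7581.0 (418.6247863769531, 40.20566940307617) (95.26009368896484, 111.77198791503906) [ 623.7 -425.5    4. ]
2399.5 (422.9190368652344, 51.17243957519531) (52.548484802246094, 62.06692123413086) [ 615.6 -430.3    4. ]
```

Request:
servo_tool(moves=[{"slide": [0.27, 0.81, 0], "spin": 0, "hand": 1}, {"slide": [0.27, 0.81, 0], "spin": 0, "hand": 1}, {"slide": [0.27, 0.81, 0], "spin": 0, "hand": 1}, {"slide": [0.27, 0.81, 0], "spin": 0, "hand": 1}, {"slide": [0.27, 0.81, 0], "spin": 0, "hand": 1}, {"slide": [0.27, 0.81, 0], "spin": 0, "hand": 1}, {"slide": [0.26, 0.81, 0], "spin": 0, "hand": 1}, {"slide": [0, 0, 0], "spin": 0, "hand": 1}, {"slide": [0, 0, 0], "spin": 0, "hand": 1}])

```text
time: 8.9
eef_pos: [597.4, -11.1, 148.7]
tool_rot: [-3.141, 0.004, 0.007]
ft_force: [-0.1, -0.5, -1.0]
gripper_width: 85.2
grip_force: 0.0
```

```bash
python3 - <<'E'
from h import *
T,im=shot("a1"); print(T[:3,3])
(c,ax,_),st=blob(im,"amber"); print(c,ax,st,atz(ray("wrist",*c,T),15))
E
```

```text
[597.4 -11.1 148.7]
(257.845458984375, 184.05645751953125) (51.733741760253906, 53.72488784790039) [ 231  159   54   52 2198] [598.2 -11.3  15. ]
```

Green sits on the mark to within about 1 mm. Next is the amber dish.

Request:
servo_tool(moves=[{"slide": [0.02, 0, -0.8], "spin": 0, "hand": 1}, {"slide": [0, 0, -0.8], "spin": 0, "hand": 1}, {"slide": [0, 0, -0.5], "spin": 0, "hand": 1}, {"slide": [0, 0, -0.2], "spin": 0, "hand": 1}, {"slide": [0, 0, 0], "spin": 0, "hand": 0.8}, {"slide": [0, 0, 0], "spin": 0, "hand": 0.3}, {"slide": [0, 0, 0], "spin": 0, "hand": 0.3}, {"slide": [0, 0, 0], "spin": 0, "hand": 0.3}, {"slide": [0, 0, 0], "spin": 0, "hand": 0.3}, {"slide": [0, 0, 0], "spin": 0, "hand": 0.3}])

```text
time: 9.95
eef_pos: [602.5, -12.4, 39.9]
tool_rot: [3.141, -0.007, 0.006]
ft_force: [-1.1, 1.7, 9.4]
gripper_width: 25.6
grip_force: 4.5
```

```bash
python3 - <<'E'
from h import *
T,im=shot("a2"); print(T[:3,3])
(c,ax,_),st=blob(im,"amber"); print(c,ax,st,atz(ray("wrist",*c,T),15))
E
```

```text
[602.5 -12.4  39.9]
(255.15322875976562, 249.77447509765625) (82.50916290283203, 85.16194152832031) [ 221  210   70   81 4260] [598.8 -11.2  15. ]
```

The fingers were too high and closed over the top of the dish. I'll rise, reopen and look.

Request:
servo_tool(moves=[{"slide": [0, 0, 0.3], "spin": 0, "hand": 0.3}, {"slide": [0, 0, 0.5], "spin": 0, "hand": 1}, {"slide": [0, 0, 0.8], "spin": 0, "hand": 1}, {"slide": [0, 0, 0.7], "spin": 0, "hand": 1}, {"slide": [0, 0, 0], "spin": 0, "hand": 1}, {"slide": [0, 0, 0], "spin": 0, "hand": 1}])

```text
time: 10.6
eef_pos: [600.3, -12.3, 153.3]
tool_rot: [3.141, -0.004, 0.006]
ft_force: [0.8, -0.9, -0.7]
gripper_width: 85.5
grip_force: 0.0
```

```bash
python3 - <<'E'
from h import *
T,im=shot("a3"); print(T[:3,3])
(c,ax,_),st=blob(im,"amber"); print(c,ax,st,atz(ray("wrist",*c,T),15))
E
```

```text
[600.3 -12.3 153.3]
(256.334716796875, 186.9955291748047) (50.56707763671875, 52.70927429199219) [ 231  162   52   51 2107] [598.2 -11.4  15. ]
```

The dish hasn't moved. I'll go lower this time.

Request:
servo_tool(moves=[{"slide": [-0.04, 0.02, -0.8], "spin": 0, "hand": 1}, {"slide": [0, 0, -0.8], "spin": 0, "hand": 1}, {"slide": [0, 0, -0.5], "spin": 0, "hand": 1}, {"slide": [0, 0, -0.3], "spin": 0, "hand": 1}, {"slide": [0, 0, -0.16], "spin": 0, "hand": 1}, {"slide": [0, 0, 0], "spin": 0, "hand": 1}, {"slide": [0, 0, 0], "spin": 0, "hand": 1}])

```text
time: 11.35
eef_pos: [598.4, -11.3, 23.9]
tool_rot: [3.141, -0.002, 0.005]
ft_force: [0.3, -0.2, 0.2]
gripper_width: 85.5
grip_force: 0.0
```

Request:
servo_tool(moves=[{"slide": [0, 0, 0], "spin": 0, "hand": 0.8}, {"slide": [0, 0, 0], "spin": 0, "hand": 0.6}, {"slide": [0, 0, 0], "spin": 0, "hand": 0.5}, {"slide": [0, 0, 0], "spin": 0, "hand": 0.5}, {"slide": [0, 0, 0], "spin": 0, "hand": 0.5}])

```text
time: 11.85
eef_pos: [598.3, -11.3, 24.2]
tool_rot: [3.141, -0.002, 0.005]
ft_force: [-2.0, 0.8, 6.0]
gripper_width: 53.4
grip_force: 26.0
```

```bash
python3 - <<'E'
from h import *
T,im=shot("a4"); print(T[:3,3])
(c,ax,_),st=blob(im,"amber"); print(c,ax,st,atz(ray("wrist",*c,T),15))
E
```

```text
[598.3 -11.3  24.2]
(257.2808532714844, 257.1788330078125) (89.97731018066406, 100.65180969238281) [ 207  213  101   90 7132] [599.  -11.2  15. ]
```

Good grip: width 53 mm, z 24. Now I'll carry it above the green dish.

Request:
servo_tool(moves=[{"slide": [0, 0, 0.2], "spin": 0, "hand": 0.5}, {"slide": [0, 0, 0.6], "spin": 0, "hand": 0.5}, {"slide": [0, 0, 0.9], "spin": 0, "hand": 0.5}, {"slide": [0, 0, 0.8], "spin": 0, "hand": 0.5}, {"slide": [-0.27, -0.81, 0], "spin": 0, "hand": 0.5}, {"slide": [-0.27, -0.81, 0], "spin": 0, "hand": 0.5}, {"slide": [-0.27, -0.81, 0], "spin": 0, "hand": 0.5}, {"slide": [-0.27, -0.81, 0], "spin": 0, "hand": 0.5}, {"slide": [-0.27, -0.81, 0], "spin": 0, "hand": 0.5}, {"slide": [-0.27, -0.81, 0], "spin": 0, "hand": 0.5}, {"slide": [-0.28, -0.83, 0], "spin": 0, "hand": 0.5}, {"slide": [0, 0, 0], "spin": 0, "hand": 0.5}, {"slide": [0, 0, -0.8], "spin": 0, "hand": 0.5}, {"slide": [0, 0, -0.8], "spin": 0, "hand": 0.5}, {"slide": [0, 0, -0.4], "spin": 0, "hand": 0.5}, {"slide": [0, 0, 0], "spin": 0, "hand": 0.5}, {"slide": [0, 0, 0], "spin": 0, "hand": 0.5}])

```text
time: 13.6
eef_pos: [502.9, -295.4, 48.5]
tool_rot: [3.141, -0.0, 0.006]
ft_force: [1.0, 0.1, 0.3]
gripper_width: 53.0
grip_force: 28.0
```

Request:
servo_tool(moves=[{"slide": [0, -0.01, -0.04], "spin": 0, "hand": 0.5}, {"slide": [0, 0, -0.04], "spin": 0, "hand": 0.5}, {"slide": [0, 0, -0.02], "spin": 0, "hand": 0.5}, {"slide": [0, 0, 0], "spin": 0, "hand": 0.5}, {"slide": [0, 0, 0], "spin": 0, "hand": 0.5}])

```text
time: 14.1
eef_pos: [502.5, -296.2, 43.1]
tool_rot: [3.141, -0.0, 0.005]
ft_force: [-0.4, 0.1, -1.2]
gripper_width: 52.7
grip_force: 28.0
```

Not quite in contact, so I'll take smaller steps.

Request:
servo_tool(moves=[{"slide": [0, 0, -0.01], "spin": 0, "hand": 0.5}, {"slide": [0, 0, -0.01], "spin": 0, "hand": 0.5}, {"slide": [0, 0, 0], "spin": 0, "hand": 0.5}, {"slide": [0, 0, 0], "spin": 0, "hand": 0.5}])

```text
time: 14.5
eef_pos: [502.6, -296.2, 42.2]
tool_rot: [3.142, -0.0, 0.005]
ft_force: [-1.0, 1.0, 3.7]
gripper_width: 52.8
grip_force: 28.4
```

Request:
servo_tool(moves=[{"slide": [0, 0, 0], "spin": 0, "hand": 0.7}, {"slide": [0, 0, 0], "spin": 0, "hand": 0.8}, {"slide": [0, 0, 0], "spin": 0, "hand": 0.95}, {"slide": [0, 0, 0.1], "spin": 0, "hand": 1}, {"slide": [0, 0, 0.5], "spin": 0, "hand": 1}, {"slide": [0, 0, 0.9], "spin": 0, "hand": 1}, {"slide": [0, 0, 0.7], "spin": 0, "hand": 1}, {"slide": [0, 0, 0], "spin": 0, "hand": 1}, {"slide": [0, 0, 0], "spin": 0, "hand": 1}])

```text
time: 15.4
eef_pos: [502.8, -296.4, 153.0]
tool_rot: [3.14, -0.002, 0.005]
ft_force: [-0.2, 1.0, -0.1]
gripper_width: 85.9
grip_force: 0.0
```

```bash
python3 - <<'E'
from h import *
T,im=shot("p2"); print(T[:3,3])
(c,ax,_),st=blob(im,"amber"); print(c,ax,st,atz(ray("wrist",*c,T),34))
E
```

```text
[ 502.8 -296.4  153. ]
(256.85552978515625, 190.77598571777344) (54.41093826293945, 56.758331298828125) [ 229  164   57   55 2445] [ 502.8 -296.1   34. ]
```

View pics/p2.png

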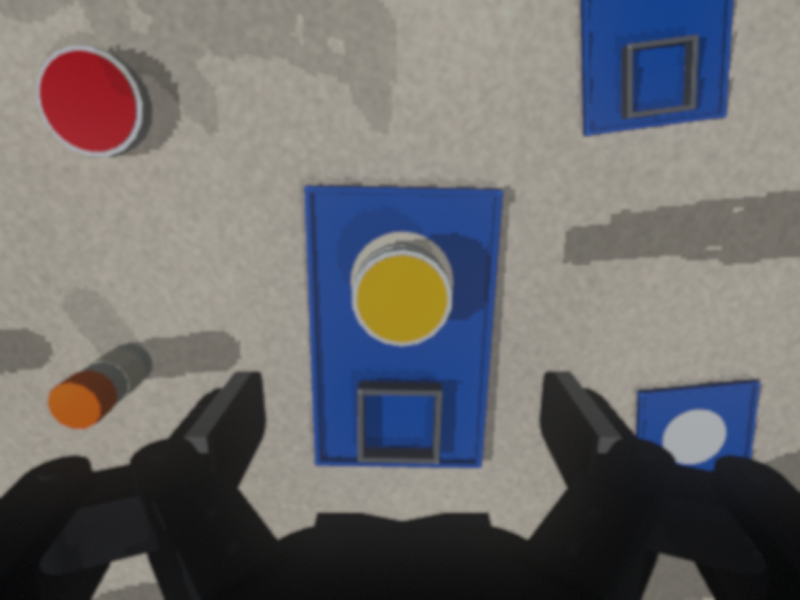

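p2 shows the amber dish at (402,298) squarely on the green. The well is at x 357–441, y 383–462, centred at about (399.5,423). Now the purple vial.

Request:
servo_tool(moves=[{"slide": [-0.12, 0.87, 0.08], "spin": 0, "hand": 1}, {"slide": [-0.12, 0.87, 0.08], "spin": 0, "hand": 1}, {"slide": [-0.12, 0.87, 0.08], "spin": 0, "hand": 1}, {"slide": [-0.12, 0.87, 0.08], "spin": 0, "hand": 1}, {"slide": [-0.12, 0.87, 0.08], "spin": 0, "hand": 1}, {"slide": [-0.12, 0.87, 0.08], "spin": 0, "hand": 1}, {"slide": [-0.12, 0.87, 0.08], "spin": 0, "hand": 1}, {"slide": [-0.12, 0.87, 0.08], "spin": 0, "hand": 1}, {"slide": [-0.12, 0.87, 0.08], "spin": 0, "hand": 1}, {"slide": [-0.12, 0.84, 0.08], "spin": 0, "hand": 1}, {"slide": [0, 0, 0], "spin": 0, "hand": 1}, {"slide": [0, 0, 0], "spin": 0, "hand": 1}])

```text
time: 16.65
eef_pos: [441.3, 138.0, 190.2]
tool_rot: [3.141, 0.003, 0.008]
ft_force: [-0.3, 0.3, -0.2]
gripper_width: 85.1
grip_force: 0.0
```

```bash
python3 - <<'E'
from h import *
f=lambda p:((p[0]+.5)/1.5625-.5,(p[1]+.5)/1.5625-.5)
T=np.load("pics/p2_T.npy")
print("well",atz(ray("wrist",*f((399.5,423)),T),16), [atz(ray("wrist",*f(p),T),16)[:2] for p in((358,383),(442,384),(357,461),(440,463))])
T,im=shot("v1"); print(T[:3,3])
(c,ax,_),st=blob(im,"purple"); print(c,ax,st,atz(ray("wrist",*c,T),55),atz(ray("wrist",*c,T),48))
E
```

```text
well [ 416.9 -295.2   16. ] [array([ 444. , -270.2]), array([ 443.6, -320.6]), array([ 389.5, -268.4]), array([ 388.3, -321. ])]
[441.3 138.  190.2]
(257.7802429199219, 180.7216796875) (29.550451278686523, 30.77448081970215) [243 166  30  31 722] [444.9 137.7  55. ] [442.9 137.7  48. ]
```

View pics/v1.png

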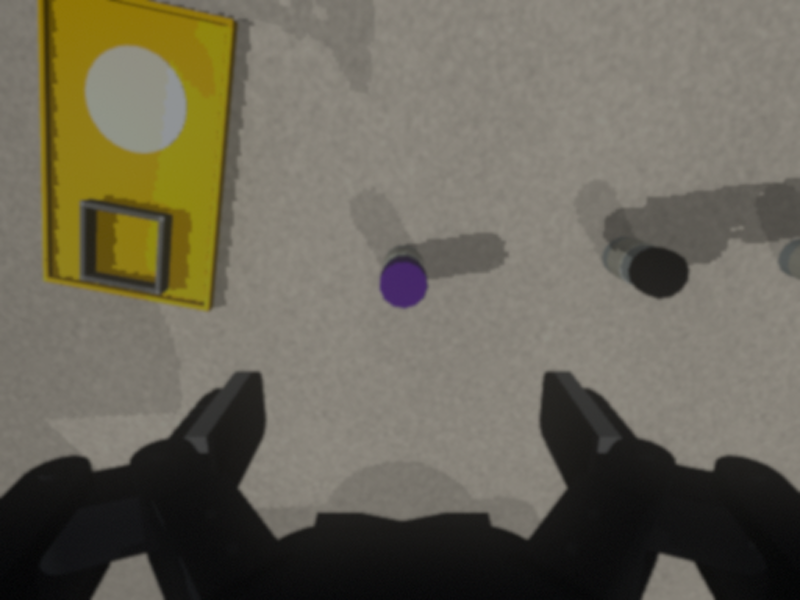

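v1 shows the purple cap at (403,284), clear of its neighbours; the black vial's cap is at (658,271). I'll grip it high, to stay above the well walls.

Request:
servo_tool(moves=[{"slide": [0.06, 0, -0.8], "spin": 0, "hand": 1}, {"slide": [0, 0, -0.8], "spin": 0, "hand": 1}, {"slide": [0, 0, -0.7], "spin": 0, "hand": 1}, {"slide": [0, 0, -0.4], "spin": 0, "hand": 1}, {"slide": [0, 0, -0.14], "spin": 0, "hand": 1}, {"slide": [0, 0, 0], "spin": 0, "hand": 0.7}, {"slide": [0, 0, 0], "spin": 0, "hand": 0.5}, {"slide": [0, 0, 0], "spin": 0, "hand": 0.35}, {"slide": [0, 0, 0], "spin": 0, "hand": 0.2}, {"slide": [0, 0, 0], "spin": 0, "hand": 0.2}, {"slide": [0, 0, 0], "spin": 0, "hand": 0.2}])

```text
time: 17.8
eef_pos: [446.4, 137.4, 51.0]
tool_rot: [3.141, -0.002, 0.006]
ft_force: [-1.9, -0.3, 6.1]
gripper_width: 27.3
grip_force: 24.7
```

```bash
python3 - <<'E'
from h import *
T,im=shot("v2"); print(T[:3,3])
(c,ax,_),st=blob(im,"purple"); print(c,ax,st,atz(ray("wrist",*c,T),55))
E
```

```text
[446.4 137.4  51. ]
(257.5132141113281, 271.50054931640625) (64.36229705810547, 67.8927993774414) [ 226  238   64   68 3391] [447.7 137.4  55. ]
```

Request:
servo_tool(moves=[{"slide": [0, 0, 0.2], "spin": 0, "hand": 0.2}, {"slide": [0, 0, 0.6], "spin": 0, "hand": 0.2}, {"slide": [0, 0, 0.8], "spin": 0, "hand": 0.2}, {"slide": [0, 0, 0.6], "spin": 0, "hand": 0.2}, {"slide": [-0.06, -0.87, 0], "spin": 0, "hand": 0.2}, {"slide": [-0.06, -0.87, 0], "spin": 0, "hand": 0.2}, {"slide": [-0.06, -0.87, 0], "spin": 0, "hand": 0.2}, {"slide": [-0.06, -0.87, 0], "spin": 0, "hand": 0.2}, {"slide": [-0.06, -0.87, 0], "spin": 0, "hand": 0.2}, {"slide": [-0.06, -0.87, 0], "spin": 0, "hand": 0.2}, {"slide": [-0.06, -0.87, 0], "spin": 0, "hand": 0.2}, {"slide": [-0.06, -0.87, 0], "spin": 0, "hand": 0.2}, {"slide": [-0.06, -0.87, 0], "spin": 0, "hand": 0.2}, {"slide": [-0.06, -0.84, 0], "spin": 0, "hand": 0.2}, {"slide": [0, 0, 0], "spin": 0, "hand": 0.2}, {"slide": [0, 0, -0.7], "spin": 0, "hand": 0.2}, {"slide": [0, 0, 0], "spin": 0, "hand": 0.2}, {"slide": [0, 0, 0], "spin": 0, "hand": 0.2}])

```text
time: 19.65
eef_pos: [415.0, -295.0, 124.6]
tool_rot: [-3.14, 0.001, 0.006]
ft_force: [-0.3, 0.6, 0.2]
gripper_width: 27.2
grip_force: 25.0
```

```bash
python3 - <<'E'
from h import *
T,im=shot("v3"); print(T[:3,3])
(c,ax,_),st=blob(im,"purple"); print(c,ax,st,atz(ray("wrist",*c,T),T[2,3]+4))
E
```

```text
[ 415.  -295.   124.6]
(257.60760498046875, 270.89300537109375) (65.30178833007812, 68.05998229980469) [ 226  237   64   68 3435] [ 416.6 -295.1  128.6]
```

View pics/v3.png

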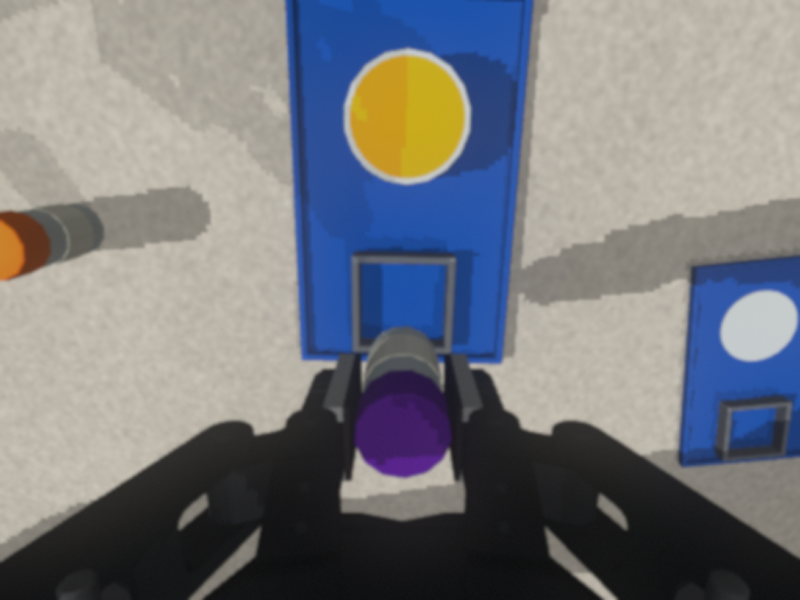

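v3 shows the vial upright in the grip. The well is at x 351–455, y 254–352, centred at (403,303), which converts to (415.6,-295.8). It's aligned, so I'll lower it.

Request:
servo_tool(moves=[{"slide": [0, -0.01, -0.6], "spin": 0, "hand": 0.2}, {"slide": [0, 0, -0.5], "spin": 0, "hand": 0.2}, {"slide": [0, 0, -0.2], "spin": 0, "hand": 0.2}, {"slide": [0, 0, -0.04], "spin": 0, "hand": 0.2}, {"slide": [0, 0, 0], "spin": 0, "hand": 0.2}, {"slide": [0, 0, 0], "spin": 0, "hand": 0.2}])

```text
time: 20.3
eef_pos: [416.3, -297.4, 59.4]
tool_rot: [3.139, -0.002, 0.006]
ft_force: [-0.5, -0.2, -1.0]
gripper_width: 27.8
grip_force: 25.0
```

Request:
servo_tool(moves=[{"slide": [-0.01, 0.03, -0.04], "spin": 0, "hand": 0.2}, {"slide": [0, 0, -0.03], "spin": 0, "hand": 0.2}, {"slide": [0, 0, -0.02], "spin": 0, "hand": 0.2}, {"slide": [0, 0, 0], "spin": 0, "hand": 0.2}, {"slide": [0, 0, 0], "spin": 0, "hand": 0.2}])

```text
time: 20.8
eef_pos: [415.4, -295.4, 55.0]
tool_rot: [3.142, -0.0, 0.006]
ft_force: [-3.4, 3.7, 11.8]
gripper_width: 27.2
grip_force: 26.3
```

Request:
servo_tool(moves=[{"slide": [0, 0, 0.01], "spin": 0, "hand": 0.2}, {"slide": [0, 0, 0], "spin": 0, "hand": 0.4}, {"slide": [0, 0, 0], "spin": 0, "hand": 0.55}, {"slide": [0, 0, 0], "spin": 0, "hand": 0.7}, {"slide": [0, 0, 0.1], "spin": 0, "hand": 0.8}, {"slide": [0, 0, 0.5], "spin": 0, "hand": 0.9}, {"slide": [0, 0, 0.9], "spin": 0, "hand": 1}, {"slide": [0, 0, 0.4], "spin": 0, "hand": 1}, {"slide": [0, 0, 0], "spin": 0, "hand": 1}, {"slide": [0, 0, 0], "spin": 0, "hand": 1}])

```text
time: 21.8
eef_pos: [414.9, -295.0, 148.8]
tool_rot: [3.141, -0.0, 0.005]
ft_force: [-0.2, 0.8, -1.2]
gripper_width: 85.5
grip_force: 0.0
```

```bash
python3 - <<'E'
from h import *
T,im=shot("p3"); print(T[:3,3])
(c,ax,_),st=blob(im,"purple"); print(c,ax,st,atz(ray("wrist",*c,T),59))
E
```

```text
[ 414.9 -295.   148.8]
(257.48614501953125, 202.61477661132812) (38.19056701660156, 38.90702819824219) [ 238  183   39   39 1165] [ 414.5 -295.1   59. ]
```

Request:
servo_tool(moves=[{"slide": [0.75, 0.64, 0], "spin": 0, "hand": 1}, {"slide": [0.75, 0.64, 0], "spin": 0, "hand": 1}, {"slide": [0.75, 0.64, 0], "spin": 0, "hand": 1}, {"slide": [0.75, 0.64, 0], "spin": 0, "hand": 1}, {"slide": [0.72, 0.62, 0], "spin": 0, "hand": 1}, {"slide": [0, 0, 0], "spin": 0, "hand": 1}, {"slide": [0, 0, 0], "spin": 0, "hand": 1}])

```text
time: 22.55
eef_pos: [600.3, -134.9, 146.5]
tool_rot: [-3.14, 0.004, 0.007]
ft_force: [-0.1, 0.1, 0.1]
gripper_width: 85.0
grip_force: 0.0
```

```bash
python3 - <<'E'
from h import *
T,im=shot("r1"); print(T[:3,3])
(c,ax,_),st=blob(im,"red"); print(c,ax,st,atz(ray("wrist",*c,T),15))
E
```

```text
[ 600.3 -134.9  146.5]
(258.9093322753906, 184.7044677734375) (51.72942352294922, 53.596534729003906) [ 232  159   54   52 2192] [ 601.2 -135.9   15. ]
```

The purple vial stands in the well, with its cap over the well centre. Now the red dish.

Request:
servo_tool(moves=[{"slide": [0.01, -0.02, -0.8], "spin": 0, "hand": 1}, {"slide": [0, 0, -0.8], "spin": 0, "hand": 1}, {"slide": [0, 0, -0.5], "spin": 0, "hand": 1}, {"slide": [0, 0, -0.25], "spin": 0, "hand": 1}, {"slide": [0, 0, -0.09], "spin": 0, "hand": 1}, {"slide": [0, 0, 0], "spin": 0, "hand": 1}, {"slide": [0, 0, 0], "spin": 0, "hand": 1}])

```text
time: 23.3
eef_pos: [602.4, -137.8, 28.5]
tool_rot: [3.14, -0.003, 0.005]
ft_force: [1.0, 0.4, 0.2]
gripper_width: 85.4
grip_force: 0.0
```

Request:
servo_tool(moves=[{"slide": [-0.02, 0.04, -0.09], "spin": 0, "hand": 1}, {"slide": [0, 0, 0], "spin": 0, "hand": 1}, {"slide": [0, 0, 0], "spin": 0, "hand": 0.8}, {"slide": [0, 0, 0], "spin": 0, "hand": 0.6}, {"slide": [0, 0, 0], "spin": 0, "hand": 0.5}, {"slide": [0, 0, 0], "spin": 0, "hand": 0.5}, {"slide": [0, 0, 0], "spin": 0, "hand": 0.5}])

```text
time: 24.0
eef_pos: [600.8, -135.2, 22.8]
tool_rot: [3.141, -0.001, 0.006]
ft_force: [0.2, 0.7, 3.8]
gripper_width: 52.9
grip_force: 26.5
```

```bash
python3 - <<'E'
from h import *
T,im=shot("r2"); print(T[:3,3])
(c,ax,_),st=blob(im,"red"); print(c,ax,st,atz(ray("wrist",*c,T),15))
E
```

```text
[ 600.8 -135.2   22.8]
(257.3164978027344, 257.49066162109375) (90.36187744140625, 100.85596466064453) [ 207  213  102   90 7176] [ 602.1 -135.2   15. ]
```

Request:
servo_tool(moves=[{"slide": [0, 0, 0.2], "spin": 0, "hand": 0.5}, {"slide": [0, 0, 0.7], "spin": 0, "hand": 0.5}, {"slide": [0, 0, 0.9], "spin": 0, "hand": 0.5}, {"slide": [0, 0, 0.8], "spin": 0, "hand": 0.5}, {"slide": [-0.24, 0.87, 0], "spin": 0, "hand": 0.5}, {"slide": [-0.24, 0.87, 0], "spin": 0, "hand": 0.5}, {"slide": [-0.24, 0.87, 0], "spin": 0, "hand": 0.5}, {"slide": [-0.24, 0.87, 0], "spin": 0, "hand": 0.5}, {"slide": [-0.24, 0.87, 0], "spin": 0, "hand": 0.5}, {"slide": [-0.24, 0.87, 0], "spin": 0, "hand": 0.5}, {"slide": [-0.24, 0.87, 0], "spin": 0, "hand": 0.5}, {"slide": [-0.24, 0.87, 0], "spin": 0, "hand": 0.5}, {"slide": [-0.24, 0.87, 0], "spin": 0, "hand": 0.5}, {"slide": [-0.24, 0.87, 0], "spin": 0, "hand": 0.5}, {"slide": [0, 0, 0], "spin": 0, "hand": 0.5}, {"slide": [0, 0, 0], "spin": 0, "hand": 0.5}])

```text
time: 25.65
eef_pos: [479.8, 300.6, 152.3]
tool_rot: [3.141, 0.0, 0.008]
ft_force: [0.8, -0.0, -0.8]
gripper_width: 52.7
grip_force: 26.5
```

```bash
python3 - <<'E'
from h import *
T,im=shot("y1"); print(T[:3,3])
h,s,v=cv2.split(cv2.cvtColor(im,cv2.COLOR_BGR2HSV)); m=((h>18)&(h<35)&(s>110)).astype(np.uint8)
for k in cv2.findContours(m,cv2.RETR_CCOMP,cv2.CHAIN_APPROX_NONE)[0]:
    if len(k)>60:
        e=cv2.fitEllipse(k); print(cv2.contourArea(k),e[0],e[1],atz(ray("wrist",*e[0],T),4))
E
```

```text
[479.8 300.6 152.3]
817.0 (234.97714233398438, 197.9277801513672) (28.46571922302246, 56.05381393432617) [463.4 321.5   4. ]
20714.0 (253.08935546875, 122.45269012451172) (145.4757843017578, 222.3048095703125) [532.6 304.8   4. ]
4144.0 (259.3437805175781, 108.47624206542969) (71.59293365478516, 73.76812744140625) [544.4 299.5   4. ]
```

View pics/y1.png

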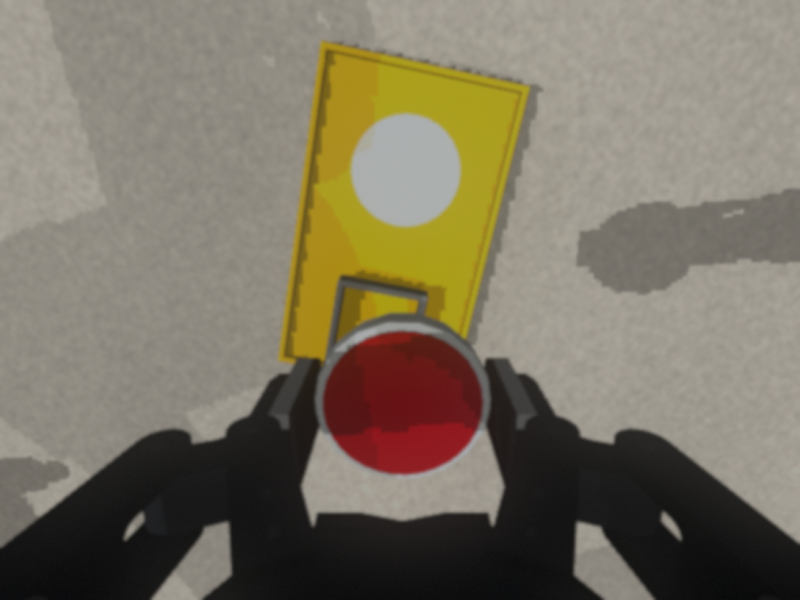

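y1 shows the yellow mark at (406,170), which converts to (544,299.6), and the dish level in the grip.

Request:
servo_tool(moves=[{"slide": [0.63, -0.02, 0], "spin": 0, "hand": 0.5}, {"slide": [0.63, 0, 0], "spin": 0, "hand": 0.5}, {"slide": [0, 0, -0.8], "spin": 0, "hand": 0.5}, {"slide": [0, 0, -0.8], "spin": 0, "hand": 0.5}, {"slide": [0, 0, -0.5], "spin": 0, "hand": 0.5}, {"slide": [0, 0, -0.3], "spin": 0, "hand": 0.5}, {"slide": [0, 0, 0], "spin": 0, "hand": 0.5}, {"slide": [0, 0, 0], "spin": 0, "hand": 0.5}, {"slide": [0, 0, 0], "spin": 0, "hand": 0.5}])

```text
time: 26.6
eef_pos: [545.1, 299.1, 34.5]
tool_rot: [-3.14, -0.004, 0.005]
ft_force: [-0.8, 0.6, -0.3]
gripper_width: 52.8
grip_force: 26.5
```

Request:
servo_tool(moves=[{"slide": [-0.02, 0, -0.06], "spin": 0, "hand": 0.5}, {"slide": [-0.01, 0, -0.06], "spin": 0, "hand": 0.5}, {"slide": [0, 0, -0.02], "spin": 0, "hand": 0.5}, {"slide": [0, 0, -0.01], "spin": 0, "hand": 0.5}, {"slide": [0, 0, 0], "spin": 0, "hand": 0.5}, {"slide": [0, 0, 0], "spin": 0, "hand": 0.5}])

```text
time: 27.2
eef_pos: [542.4, 299.2, 26.7]
tool_rot: [3.141, -0.0, 0.006]
ft_force: [-5.2, -2.5, 11.3]
gripper_width: 53.0
grip_force: 27.6
```

Contact made. I'll release, check, and then go to the orange vial.

Request:
servo_tool(moves=[{"slide": [0, 0, 0.01], "spin": 0, "hand": 0.6}, {"slide": [0, 0, 0], "spin": 0, "hand": 0.75}, {"slide": [0, 0, 0], "spin": 0, "hand": 0.85}, {"slide": [0, 0, 0.1], "spin": 0, "hand": 0.9}, {"slide": [0, 0, 0.5], "spin": 0, "hand": 1}, {"slide": [0, 0, 0.9], "spin": 0, "hand": 1}, {"slide": [0, 0, 0.9], "spin": 0, "hand": 1}, {"slide": [0, 0, 0], "spin": 0, "hand": 1}, {"slide": [0, 0, 0], "spin": 0, "hand": 1}])

```text
time: 28.1
eef_pos: [542.8, 299.2, 147.1]
tool_rot: [-3.141, -0.003, 0.005]
ft_force: [-0.4, -1.0, -0.6]
gripper_width: 85.3
grip_force: 0.0
```

```bash
python3 - <<'E'
from h import *
T,im=shot("y2"); print(T[:3,3])
(c,ax,_),st=blob(im,"red"); print(c,ax,st,atz(ray("wrist",*c,T),19))
h,s,v=cv2.split(cv2.cvtColor(im,cv2.COLOR_BGR2HSV)); m=((h>18)&(h<35)&(s>110)).astype(np.uint8)
for k in cv2.findContours(m,cv2.RETR_CCOMP,cv2.CHAIN_APPROX_NONE)[0]:
    if len(k)>60:
        e=cv2.fitEllipse(k); mm=cv2.minAreaRect(k); print(cv2.contourArea(k),e[0],atz(ray("wrist",*e[0],T),4),mm,atz(ray("wrist",*mm[0],T),16))
E
```

```text
[542.8 299.2 147.1]
(257.46392822265625, 187.53775024414062) (52.340484619140625, 54.53110885620117) [ 231  162   54   52 2253] [543.1 299.4  19. ]
1566.0 (239.18991088867188, 271.4985656738281) [452.2 316.9   4. ] ((239.52886962890625, 271.8325500488281), (46.860328674316406, 35.85035705566406), 9.7824068069458) [459.3 315.8  16. ]
21635.5 (251.8950958251953, 205.98486328125) [520.9 304.4   4. ] ((253.97119140625, 210.35679626464844), (129.56207275390625, 184.78903198242188), 9.659893989562988) [521.1 302.4  16. ]
2857.0 (239.3041229248047, 272.671142578125) [450.9 316.8   4. ] ((239.59140014648438, 272.96905517578125), (56.687068939208984, 54.19743347167969), 11.040940284729004) [458.1 315.8  16. ]
3646.0 (257.3792419433594, 182.91310119628906) [543.  299.5   4. ] ((257.0, 183.0), (68.0, 68.0), 0.0) [546.2 299.8  16. ]
```

Request:
servo_tool(moves=[{"slide": [-0.19, -0.85, 0.08], "spin": 0, "hand": 1}, {"slide": [-0.19, -0.85, 0.08], "spin": 0, "hand": 1}, {"slide": [-0.19, -0.85, 0.08], "spin": 0, "hand": 1}, {"slide": [-0.19, -0.85, 0.08], "spin": 0, "hand": 1}, {"slide": [-0.19, -0.85, 0.08], "spin": 0, "hand": 1}, {"slide": [-0.19, -0.85, 0.08], "spin": 0, "hand": 1}, {"slide": [-0.19, -0.85, 0.08], "spin": 0, "hand": 1}, {"slide": [-0.19, -0.85, 0.08], "spin": 0, "hand": 1}, {"slide": [-0.19, -0.85, 0.08], "spin": 0, "hand": 1}, {"slide": [-0.19, -0.85, 0.08], "spin": 0, "hand": 1}, {"slide": [0, 0, 0], "spin": 0, "hand": 1}, {"slide": [0, 0, 0], "spin": 0, "hand": 1}])

```text
time: 29.35
eef_pos: [445.9, -126.3, 183.7]
tool_rot: [-3.14, 0.003, 0.003]
ft_force: [-0.8, 0.8, 0.2]
gripper_width: 85.3
grip_force: 0.0
```

```bash
python3 - <<'E'
from h import *
T,im=shot("o1"); print(T[:3,3])
(c,ax,_),st=blob(im,"orange"); print(c,ax,st,atz(ray("wrist",*c,T),55))
E
```

```text
[ 445.9 -126.3  183.7]
(258.1720275878906, 180.48377990722656) (30.22992706298828, 31.081741333007812) [244 165  30  32 747] [ 451.5 -126.6   55. ]
```

The red dish is centred on the yellow mark within 1 mm. Now I'll take the orange vial.

Request:
servo_tool(moves=[{"slide": [0.1, 0, -0.7], "spin": 0, "hand": 1}, {"slide": [0, 0, -0.8], "spin": 0, "hand": 1}, {"slide": [0, 0, -0.7], "spin": 0, "hand": 1}, {"slide": [0, 0, -0.4], "spin": 0, "hand": 1}, {"slide": [0, 0, -0.11], "spin": 0, "hand": 1}, {"slide": [0, 0, 0], "spin": 0, "hand": 0.7}, {"slide": [0, 0, 0], "spin": 0, "hand": 0.5}, {"slide": [0, 0, 0], "spin": 0, "hand": 0.35}, {"slide": [0, 0, 0], "spin": 0, "hand": 0.2}, {"slide": [0, 0, 0], "spin": 0, "hand": 0.2}, {"slide": [0, 0, 0], "spin": 0, "hand": 0.2}])

```text
time: 30.5
eef_pos: [452.8, -126.5, 51.0]
tool_rot: [3.141, -0.002, 0.005]
ft_force: [-0.7, 1.5, 6.9]
gripper_width: 26.7
grip_force: 25.7
```

Request:
servo_tool(moves=[{"slide": [0, 0, 0.2], "spin": 0, "hand": 0.2}, {"slide": [0, 0, 0.6], "spin": 0, "hand": 0.2}, {"slide": [0, 0, 0.8], "spin": 0, "hand": 0.2}, {"slide": [0, 0, 0.6], "spin": 0, "hand": 0.2}, {"slide": [0, 0.88, 0], "spin": 0, "hand": 0.2}, {"slide": [0, 0.88, 0], "spin": 0, "hand": 0.2}, {"slide": [0, 0.88, 0], "spin": 0, "hand": 0.2}, {"slide": [0, 0.88, 0], "spin": 0, "hand": 0.2}, {"slide": [0, 0.88, 0], "spin": 0, "hand": 0.2}, {"slide": [0, 0.88, 0], "spin": 0, "hand": 0.2}, {"slide": [0, 0.88, 0], "spin": 0, "hand": 0.2}, {"slide": [0, 0.88, 0], "spin": 0, "hand": 0.2}, {"slide": [0, 0.88, 0], "spin": 0, "hand": 0.2}, {"slide": [0, 0.88, 0], "spin": 0, "hand": 0.2}, {"slide": [0, 0, 0], "spin": 0, "hand": 0.2}, {"slide": [0, 0, -0.7], "spin": 0, "hand": 0.2}, {"slide": [0, 0, 0], "spin": 0, "hand": 0.2}, {"slide": [0, 0, 0], "spin": 0, "hand": 0.2}])

```text
time: 32.3
eef_pos: [451.4, 313.0, 124.6]
tool_rot: [3.141, 0.002, 0.005]
ft_force: [0.8, 0.6, -0.1]
gripper_width: 27.3
grip_force: 25.3
```

```bash
python3 - <<'E'
from h import *
T,im=shot("o3"); print(T[:3,3])
(c,ax,_),st=blob(im,"orange"); print(c,ax,st,atz(ray("wrist",*c,T),T[2,3]+4))
E
```

```text
[451.4 313.  124.6]
(257.44989013671875, 270.7167663574219) (64.0942153930664, 67.66602325439453) [ 226  237   64   68 3397] [453.  313.  128.6]
```

View pics/o3.png

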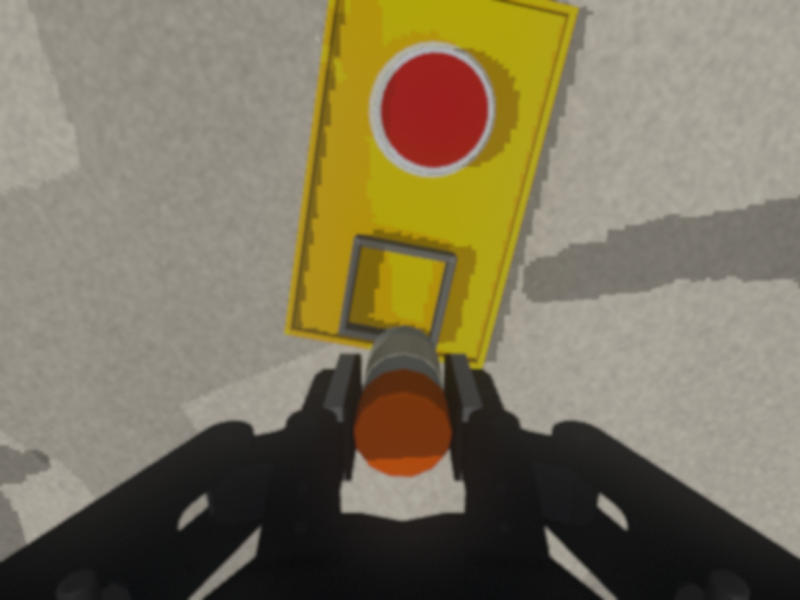

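o3 shows the well's outer corners at (357,236), (456,254) and (341,335), centred at about (398.5,294.5), which converts to (456,314.6). A small shift, then down.

Request:
servo_tool(moves=[{"slide": [0.06, 0.04, -0.2], "spin": 0, "hand": 0.2}, {"slide": [0, 0, -0.5], "spin": 0, "hand": 0.2}, {"slide": [0, 0, -0.4], "spin": 0, "hand": 0.2}, {"slide": [0, 0, -0.2], "spin": 0, "hand": 0.2}, {"slide": [0, 0, 0], "spin": 0, "hand": 0.2}, {"slide": [0, 0, 0], "spin": 0, "hand": 0.2}])

```text
time: 32.95
eef_pos: [455.7, 316.1, 60.6]
tool_rot: [-3.141, -0.001, 0.005]
ft_force: [0.1, -0.5, -0.1]
gripper_width: 27.1
grip_force: 25.3
```

Request:
servo_tool(moves=[{"slide": [-0.01, -0.02, -0.05], "spin": 0, "hand": 0.2}, {"slide": [0, 0, -0.03], "spin": 0, "hand": 0.2}, {"slide": [0, 0, -0.02], "spin": 0, "hand": 0.2}, {"slide": [0, 0, 0], "spin": 0, "hand": 0.2}, {"slide": [0, 0, 0], "spin": 0, "hand": 0.2}])

```text
time: 33.45
eef_pos: [454.6, 315.0, 55.1]
tool_rot: [-3.141, -0.001, 0.006]
ft_force: [0.0, -0.2, 0.8]
gripper_width: 27.3
grip_force: 25.4
```

Request:
servo_tool(moves=[{"slide": [0, 0, -0.01], "spin": 0, "hand": 0.2}, {"slide": [0, 0, 0], "spin": 0, "hand": 0.2}, {"slide": [0, 0, 0], "spin": 0, "hand": 0.2}])

```text
time: 33.75
eef_pos: [454.8, 315.0, 55.0]
tool_rot: [-3.142, -0.0, 0.006]
ft_force: [-1.1, -1.2, 5.2]
gripper_width: 27.1
grip_force: 25.9
```

Seated, so I'll release and back off.

Request:
servo_tool(moves=[{"slide": [0, 0, 0], "spin": 0, "hand": 0.4}, {"slide": [0, 0, 0], "spin": 0, "hand": 0.55}, {"slide": [0, 0, 0], "spin": 0, "hand": 0.7}, {"slide": [0, 0, 0.1], "spin": 0, "hand": 0.8}, {"slide": [0, 0, 0.5], "spin": 0, "hand": 0.9}, {"slide": [0, 0, 0.9], "spin": 0, "hand": 1}, {"slide": [0, 0, 0.9], "spin": 0, "hand": 1}, {"slide": [0, 0, 0.9], "spin": 0, "hand": 1}, {"slide": [0, -0.8, 0], "spin": 0, "hand": 1}, {"slide": [0, -0.8, 0], "spin": 0, "hand": 1}, {"slide": [0, 0, 0], "spin": 0, "hand": 1}, {"slide": [0, 0, 0], "spin": 0, "hand": 1}])

```text
time: 34.95
eef_pos: [454.5, 234.4, 219.6]
tool_rot: [-3.141, -0.001, 0.004]
ft_force: [-0.9, 0.1, 0.5]
gripper_width: 85.4
grip_force: 0.0
```

```bash
python3 - <<'E'
from h import *
a=get_image("side")[90:384,140:400]; T,b=shot("end"); 
cv2.imwrite("pics/fin.png",np.hstack([cv2.resize(a,(390,441)),cv2.resize(b,(410,441))]))
E
```

```text
(no output)
```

View pics/fin.png

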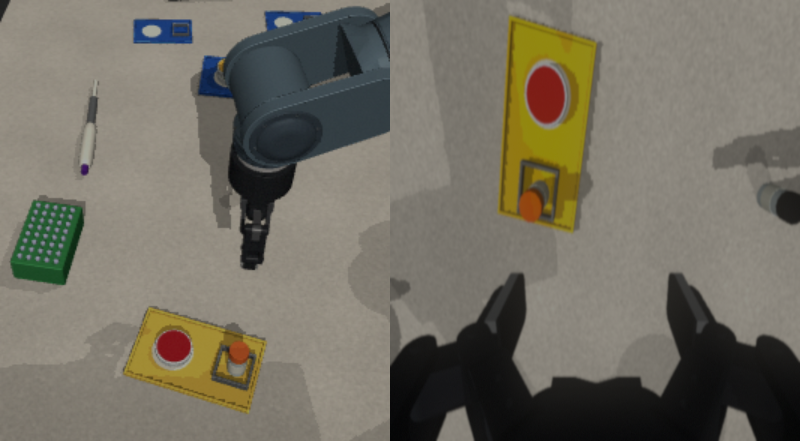

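The final view shows the red dish at (174,347) on its mark and the orange vial at (238,355) upright in the well. The rack, pipette and black vial haven't been disturbed. Blue was verified earlier in p2 and p3. I'm handing it in.

```bash
python3 -c "
from rig import sign_off; print(sign_off())"
```

```text
the job is handed in; nothing more can be done
None
```

Both kits are made up as asked and the job is handed in at about 35 s; the one slip was a first grip on the amber dish that closed over its top, but the dish did not shift and I regripped it lower.

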